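Put the valve pair away in the packed tin

ROBOT

A 6-joint arm with a two-finger parallel gripper is mounted at the origin on the work surface. World frame = base frame: x ahead of the robot, y to its left, z up, the work surface at z = 0. Lengths are in m, angles in degrees, forces in N, time in s.
With the tool pointing down it reaches from about 0.3 to 0.75 m from the base axis. Payload 8.5 kg.
Tool frame: the origin (TCP) lies at the very end of the fingers, on their centre line; the grasp point (between the pads) lies 19 mm behind it; z points along the fingers, y is the direction in which the jaws open and shut (so a half turn about z gives the same grasp; the last joint's range is limited). The gripper opens to 85 mm and grips with 20 to 120 N. Pads are 22 mm wide; open, the fingers measure 114 mm over their backs; the gripper's body (76 mm by 85 mm) begins 54 mm behind the grasp point. The pads swing forward as they close: fully open they stand 13 mm farther back than shut.
Start: joints at [-12.336, 21.807, 74.336, -0, 83.858, -12.336], TCP at [0.55, 0, 0.231] pointing down, gripper open.
Joint ranges: [-178.18, 178.18], [-50.72, 133.34], [12.68, 142.11], [-81.47, 261.47], [9.98, 163.14], [-165.26, 165.26]. Speed limits (degrees/s): [136.94, 136.94, 180, 180, 180, 180].

INTERFACE

Orientations are given as a 3x3 rotation matrix whose columns are the frame's x, y, z axes.
In Python, from rig import status, vision, env gives the robot as it stands.
- The arm moves only by the tool send_rows, never from a script. Its argument "targets" is a list of rows, each a list of 7 numbers: the shift along the tool's x, y, z in units of 50 mm (1.0 is 50 mm), then the turn, a rotation vector about the tool's x, y, z in units of 8 degrees (1.0 is 8 degrees), then the finger opening in mm, from 0 to 85.4. A call has 1 to 5 rows; each row is the pose to reach, as a shift and turn from the pose commanded when the call began, along the tool's axes at that moment; what a row does not reach only later rows make up. A row lasts 1/8 s, in which the tool goes at most 62.5 mm and 10.7 degrees, less where a joint would pass 70% of its speed; a pose out of reach is approached as far as the arm can. A call with a gripper value outside its range is refused whole. The fingers move at their own pace and stop on an object; "grip_force" is the grip in N (left out, the last holds). Time passes only in rows, so rows that repeat a pose let the fingers close. It gives the time, the measured TCP pose, the force and the opening at its end, in the units of the state.
- status.observe(): the state, without advancing time (a new reading comes with each control period).
- vision.get_image(name): name is "scene" or "side" or "wrist"; returns (picture, depth): 384x512x3 uint8, red, green, blue; 384x512 float32, m along the optical axis (not along the pixel's ray), 0 where there is no reading.
- vision.camera_model(name): a dict with "camera_matrix" (3x3 intrinsics, pixels), "view" (4x4, takes a point from world to camera coordinates); the wrist camera has in their place "T_tool_cam" (4x4, takes a point from camera to tool coordinates, whose origin is the TCP and whose axes are the flange's). Camera axes: x right, y down, z forward; pixel columns grow to the right and rows downward; lengths in m; the calibration is good to about 2 mm. A picture is of the moment at which its call begins: read the wrist's pose just before it. camera_model takes no time and is no camera call.
- env.close_job(): hands the job in, once; it reports no verdict.
Trained networks look in the newest picture that a camera, given by its name, has taken for a name from the list of things; names that differ only in an ending like _2 or _b are one class to them, and where a whole thing is asked for, a point or a joint stands for the part that bears it (a point fixed in the world has none). Each returns a list of dicts, best first, with "p" (0 to 1); they miss things now and then, are a little off and sometimes report something else, mostly with a low value. They report only what shows in the picture. A call takes as long as a camera call. They do not tell look-alikes from the thing itself.
- vision.masks_of(camera, label): "pixels" (384x512 bool, what is visible of it) and "extent" ([left, top, right, bottom] in pixels, round what is visible of it).
The state is a dict: "time_s": time; "q": joint angles; "qvel": joint speeds; "joint_efforts": joint torques, N m; "position": TCP position; "tool_rot": TCP orientation; "ft_force": force on the tool from outside, world axes, zero at the start; "wrist_torque": the same for the moment, N m; "grip_width": finger opening in m.
Only numpy, scipy, OpenCV 4.12 (cv2) and the standard library are available. Lean on these libraries where they do the work, as an engineer would, in place of code of your own. Each camera call takes 0.05 s, during which the arm holds its last target.

TASK

Put the two loose smoky glass valves away side by side in the open green tin, standing upright: nobody knows how high the tin is packed, so lower each valve gently until you feel it come to rest on the cork packing and only then let go, without dropping it or knocking the two together. Then shut the tin's lid fully, and leave the other things on the desk as they are.

Things in the scene. Friction and masses are not known exactly. Their poses are not given: they have to be found in the camera images.
- valve_a: One loose glass valve (radio tube) standing upright: 80 mm tall, round; black bakelite base 35 mm across and 24 mm high, flat underneath, above it a smoky glass bulb 36 mm across, straight-sided from 26 to 66 mm up, then domed. About 55 g (may be 40 to 75 g). Origin at the centre of its underside, z up along its axis.
- valve_b: The other loose glass valve (radio tube) standing upright: 80 mm tall, round; black bakelite base 35 mm across and 24 mm high, flat underneath, above it a smoky glass bulb 36 mm across, straight-sided from 26 to 66 mm up, then domed. About 55 g (may be 40 to 75 g). Origin at the centre of its underside, z up along its axis.
- tin: Green steel tin fixed to the desk: 154 mm along its x, 240 mm along y, rim 105 mm high, walls 3 mm. Origin: centre of its underside, z up, hinge on the +x rim. Inside, a level cork sheet lies on packing of unknown height: its top is 14 to 46 mm above the underside. It gives 1 mm per 1.5 N, up to 6 mm. A valve may stand 21 mm above the rim: the lid is deep enough.
- tin_lid (a joint): Hinged lid of the tin, starts open; rad: 0 shut, 1.57 upright, 1.95 leaning back at its stop. A box lid 26 mm deep, 154 mm from hinge line to free edge, 240 mm wide. Hinge line along the tin's y at x = +77 mm, z = 105.5 mm in the tin's frame. Stiff hinge: it stays where left, up to about 3 N at the free edge swings it.
- lid_edge (a point): Middle of the lid's free edge, on its outer (top) face: 154 mm from the hinge line along the lid and 26 mm out from the rim plane. Its z axis points out of the lid's outer face (up when shut), its x axis runs from the free edge towards the hinge.
- insulator: White ribbed porcelain stand-off insulator, 44 mm across, 62 mm high, standing. Origin at the centre of its underside. To be left alone.
- valve_puller: Steel valve puller (sprung tongs) lying flat, about 170 mm long along its x, 50 mm wide, 12 mm high. Origin under its middle. To be left alone.
- screwdriver: Screwdriver lying along its x, handle to -x. To be left alone.
- solder_reel: Reel of solder standing on its flange, 62 mm across, 44 mm high. Origin at the centre of its underside. To be left alone.
- mug: Blue ceramic mug, 82 mm across the rim, 90 mm high, handle at its +y. Origin at the centre of its underside. To be left alone.
- tuning_gang: Tuning capacitor with aluminium and brass vanes, 60 mm along its x, 46 mm wide, 48 mm high, shaft out of its -x end. Origin at the centre of its underside. To be left alone.
There are look-alikes about, which are no part of the job. Leave any purple or turquoise look-alike of the valve_a alone.

How it is judged (in metres and radians):
On the way, in this order (a step that is already met when the one before it is completed fails the run):
1. one valve, still held, has been lowered upright into the tin until it rests on the packing (((x of valve_a in the frame of tin between -0.06 and 0.06 m and y of valve_a in the frame of tin between -0.105 and 0.105 m and z of valve_a in the frame of tin between 0.008 and 0.052 m and angle between valve_a's own z axis and vertical below 0.12 rad and contact force between valve_a and tin above 0.2 N and contact force between the fingers and valve_a above 1 N) or (x of valve_b in the frame of tin between -0.06 and 0.06 m and y of valve_b in the frame of tin between -0.105 and 0.105 m and z of valve_b in the frame of tin between 0.008 and 0.052 m and angle between valve_b's own z axis and vertical below 0.12 rad and contact force between valve_b and tin above 0.2 N and contact force between the fingers and valve_b above 1 N))), for 0.05 s.
2. with that valve let go and standing in the tin, the other one, still held, has been lowered until it rests on the packing (((x of valve_a in the frame of tin between -0.06 and 0.06 m and y of valve_a in the frame of tin between -0.105 and 0.105 m and z of valve_a in the frame of tin between 0.008 and 0.052 m and angle between each of valve_a, valve_b's own z axis and vertical below 0.12 rad and contact force between the fingers and valve_a below 0.1 N and x of valve_b in the frame of tin between -0.06 and 0.06 m and y of valve_b in the frame of tin between -0.105 and 0.105 m and z of valve_b in the frame of tin between 0.008 and 0.052 m and contact force between valve_b and tin above 0.2 N and contact force between the fingers and valve_b above 1 N) or (x of valve_b in the frame of tin between -0.06 and 0.06 m and y of valve_b in the frame of tin between -0.105 and 0.105 m and z of valve_b in the frame of tin between 0.008 and 0.052 m and angle between each of valve_b, valve_a's own z axis and vertical below 0.12 rad and contact force between the fingers and valve_b below 0.1 N and x of valve_a in the frame of tin between -0.06 and 0.06 m and y of valve_a in the frame of tin between -0.105 and 0.105 m and z of valve_a in the frame of tin between 0.008 and 0.052 m and contact force between valve_a and tin above 0.2 N and contact force between the fingers and valve_a above 1 N))), for 0.05 s.
At the end, for the whole second after the job is handed in: Both valves stand upright (within 0.12 rad) and still on the packing inside the tin (underside 8 to 52 mm above the tin's underside, axis within 60 mm along x and 105 mm along y of the tin's middle), not touching each other, let go; the lid is shut to within 0.05 rad (x of valve_a in the frame of tin between -0.06 and 0.06 m and y of valve_a in the frame of tin between -0.105 and 0.105 m and z of valve_a in the frame of tin between 0.008 and 0.052 m and angle between each of valve_a, valve_b's own z axis and vertical below 0.12 rad and contact force between the fingers and valve_a below 0.1 N and linear speed of each of valve_a, valve_b below 0.02 m/s and x of valve_b in the frame of tin between -0.06 and 0.06 m and y of valve_b in the frame of tin between -0.105 and 0.105 m and z of valve_b in the frame of tin between 0.008 and 0.052 m and contact force between each of the fingers, valve_a and valve_b below 0.1 N and value of joint tin_lid below 0.05 rad and velocity of joint tin_lid below 0.05 rad/s).
It fails at once if a glass valve is dropped or plunged into the tin: it moves faster than 0.45 m/s below the tin's rim ((linear speed of valve_a above 0.45 m/s and z of valve_a in the frame of tin below 0.1 m and x of valve_a in the frame of tin between -0.077 and 0.077 m and y of valve_a in the frame of tin between -0.12 and 0.12 m) or (linear speed of valve_b above 0.45 m/s and z of valve_b in the frame of tin below 0.1 m and x of valve_b in the frame of tin between -0.077 and 0.077 m and y of valve_b in the frame of tin between -0.12 and 0.12 m)).
It fails at once if a glass valve is pressed against the tin, its packing or its lid with more than 25 N (contact force between any of valve_a, valve_b and tin above 25 N).
It fails at once if a glass valve is tipped over, more than 0.6 rad from upright (angle between any of valve_a, valve_b's own z axis and vertical above 0.6 rad).
It fails at once if the two glass valves knock together (contact force between valve_a and valve_b above 0.3 N).
It fails at once if another loose thing on the desk (insulator, valve puller, screwdriver, solder reel, mug, tuning capacitor) is moved more than 30 mm (distance of any of insulator, valve_puller, screwdriver, solder_reel, mug, tuning_gang from where it was at the start of the episode above 0.03 m).
It also fails if it takes over 69 s, if anything falls off the work surface, if the arm or the gripper's body presses on something with over 40 N, if the wrist force passes 120 N, or if a joint passes its speed limit or range.

## Working session

There is one attempt and no reset: what is moved stays moved. The work goes in short steps, Python scripts to look and compute and a tool call to move; the robot and the scene stay as the last step left them, time stands still between calls to the robot, and variables do not carry over. Pictures are saved under pics/ and viewed, and the job is handed in when it is done.

Besides the shell and the picture viewer there is one more tool, called as name(argument=value, ...) on one line, values as JSON. send_rows: Moves the arm, as the interface text tells. Its arguments: {"type":"object","properties":{"targets":{"type":"array","items":{"type":"array","items":{"type":"number"}}},"grip_force":{"type":"number"}},"required":["targets"]}

```bash
ls; mkdir -p pics
python3 - <<'E'
from rig import status,vision,env
import cv2,numpy as np
s=status.observe();print({k:np.round(v,3).tolist() for k,v in s.items()})
for n in["scene","side"]:
    p,d=vision.get_image(n);cv2.imwrite(f"pics/{n}0.png",p[:,:,::-1]);np.savez(f"{n}0.npz",p=p,d=d)
    m=vision.camera_model(n);print(n,np.round(m["camera_matrix"],1).tolist(),np.round(m["view"],3).tolist())
print(vision.camera_model("wrist"))
E
```

```text
pics
{'time_s': 0.0, 'q': [-12.336, 21.843, 74.385, -0.002, 83.859, -12.334], 'qvel': [-0.018, 0.005, 0.019, -0.033, 0.006, -0.003], 'joint_efforts': [-0.001, -44.847, -23.129, -0.0, 0.005, 0.0], 'position': [0.55, 0.0, 0.231], 'tool_rot': [[0.0, 1.0, -0.001], [1.0, -0.0, 0.0], [0.0, -0.001, -1.0]], 'ft_force': [-0.274, 0.768, 0.723], 'wrist_torque': [0.002, 0.014, -0.026], 'grip_width': 0.086}
scene [[394.3, 0.0, 254.8], [0.0, 394.3, 186.4], [0.0, 0.0, 1.0]] [[0.095, 0.995, -0.008, -0.057], [0.859, -0.086, -0.504, -0.454], [-0.503, 0.041, -0.863, 1.655], [0.0, 0.0, 0.0, 1.0]]
side [[481.7, 0.0, 250.4], [0.0, 481.7, 191.5], [0.0, 0.0, 1.0]] [[-0.958, -0.285, -0.007, 0.549], [-0.173, 0.6, -0.781, 0.187], [0.227, -0.747, -0.625, 1.382], [0.0, 0.0, 0.0, 1.0]]
{'camera_matrix': array([[307.60947919,   0.        , 257.65379053],
       [  0.        , 307.60947919, 192.47576313],
       [  0.        ,   0.        ,   1.        ]]), 'T_tool_cam': array([[ 1.03790722e-03, -9.55892391e-01, -2.93715268e-01,
         7.54602985e-02],
       [ 9.99999406e-01,  8.94436589e-04,  6.22785029e-04,
        -4.03150286e-04],
       [-3.32605788e-04, -2.93715740e-01,  9.55892752e-01,
        -1.41676932e-01],
       [ 0.00000000e+00,  0.00000000e+00,  0.00000000e+00,
         1.00000000e+00]])}
```

View pics/scene0.png

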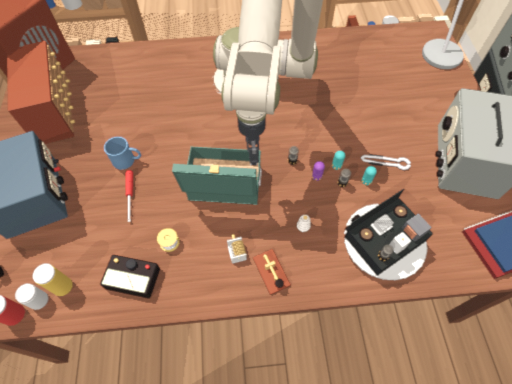

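View pics/side0.png

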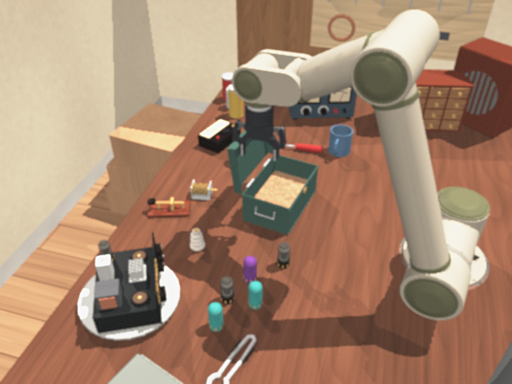

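The scene picture shows the tin at (220,175) with its lid open on the far side. There are smoky candidates at (293,155) and (344,178). The look-alikes are purple at (318,170) and turquoise at (338,158) and (369,175). There is also a dark tube on the chassis at (385,250), which is not loose. Next I measure them.

```bash
cat > h.py <<'E'
import numpy as np,cv2
from rig import status,vision,env
def cloud(n,d):
    m=vision.camera_model(n);K=np.array(m["camera_matrix"])
    v,u=np.mgrid[:384,:512]
    P=np.stack([(u-K[0,2])/K[0,0]*d,(v-K[1,2])/K[1,1]*d,d,np.ones_like(d)],-1)
    if n=="wrist":
        s=status.observe();T=np.eye(4);T[:3,:3]=s["tool_rot"];T[:3,3]=s["position"];M=T@np.array(m["T_tool_cam"])
    else: M=np.linalg.inv(np.array(m["view"]))
    W=(P@M.T)[...,:3]; W[d<=0]=np.nan
    return W
E
python3 - <<'E'
from h import *
for n in["scene","side"]:
    p,d=vision.get_image(n);W=cloud(n,d)
    for lab in ["valve_a","tin","lid_edge","insulator","solder_reel","mug","valve_puller"]:
        for r in vision.masks_of(n,lab)[:7 if lab=="valve_a" else 1]:
            q=W[r["pixels"]];q=q[~np.isnan(q[:,0])]
            if len(q)==0: continue
            print(n,lab,round(r["p"],2),[int(x) for x in r["extent"]],"med",np.round(np.median(q,0),3),"5%",np.round(np.percentile(q,3,axis=0),3),"95%",np.round(np.percentile(q,97,axis=0),3), p[r["pixels"]].mean(0).astype(int))
p,d=np.load("scene0.npz")["p"],0
c=cv2.resize(p[130:280,270:440],None,fx=4.5,fy=4,interpolation=2);cv2.imwrite("pics/c1.png",c[:,:,::-1])
E
```

```text
scene valve_a 0.76 [336, 169, 351, 184] med [0.557 0.306 0.06 ] 5% [0.541 0.296 0.012] 95% [0.564 0.322 0.079] [111 100  89]
scene valve_a 0.72 [360, 163, 375, 185] med [0.554 0.395 0.05 ] 5% [ 0.503  0.382 -0.003] 95% [0.564 0.42  0.08 ] [ 99 169 157]
scene valve_a 0.68 [316, 163, 327, 180] med [0.521 0.224 0.061] 5% [0.5   0.212 0.009] 95% [0.528 0.242 0.08 ] [149  89 158]
scene valve_a 0.6 [290, 143, 298, 167] med [0.448 0.149 0.061] 5% [0.431 0.136 0.014] 95% [0.454 0.163 0.08 ] [112 101  91]
scene valve_a 0.58 [334, 150, 343, 169] med [0.483 0.303 0.056] 5% [0.467 0.29  0.004] 95% [0.49  0.318 0.08 ] [ 95 175 164]
scene tin 0.97 [173, 146, 258, 204] med [ 0.6   -0.111  0.135] 5% [ 0.417 -0.224  0.012] 95% [0.637 0.003 0.259] [102 118 103]
scene lid_edge 0.63 [172, 165, 256, 198] med [ 0.616 -0.115  0.218] 5% [ 0.592 -0.228  0.111] 95% [ 0.64  -0.005  0.26 ] [ 97 122 108]
scene insulator 0.58 [299, 216, 309, 232] med [0.705 0.148 0.035] 5% [0.687 0.132 0.002] 95% [0.715 0.167 0.064] [221 208 193]
scene solder_reel 0.56 [156, 229, 179, 253] med [ 0.719 -0.29   0.043] 5% [ 0.689 -0
[... 1012 characters left out ...]
.006] 95% [0.625 0.032 0.219] [105 111  93]
side lid_edge 0.56 [227, 130, 273, 193] med [ 0.611 -0.078  0.159] 5% [ 0.576 -0.227  0.103] 95% [0.637 0.009 0.257] [71 89 79]
side insulator 0.62 [329, 126, 352, 158] med [ 0.363 -0.435  0.06 ] 5% [ 0.326 -0.502  0.004] 95% [ 0.401 -0.393  0.09 ] [ 86 105 124]
side solder_reel 0.73 [188, 225, 208, 250] med [0.687 0.163 0.031] 5% [0.672 0.105 0.   ] 95% [0.723 0.173 0.064] [192 177 162]
side mug 0.84 [326, 125, 352, 157] med [ 0.363 -0.434  0.061] 5% [ 0.326 -0.502  0.006] 95% [ 0.4   -0.393  0.09 ] [ 85 104 124]
side valve_puller 0.5 [287, 142, 323, 151] med [ 0.475 -0.422  0.018] 5% [ 0.426 -0.442  0.001] 95% [ 0.537 -0.415  0.029] [192  75  70]
```

View pics/c1.png

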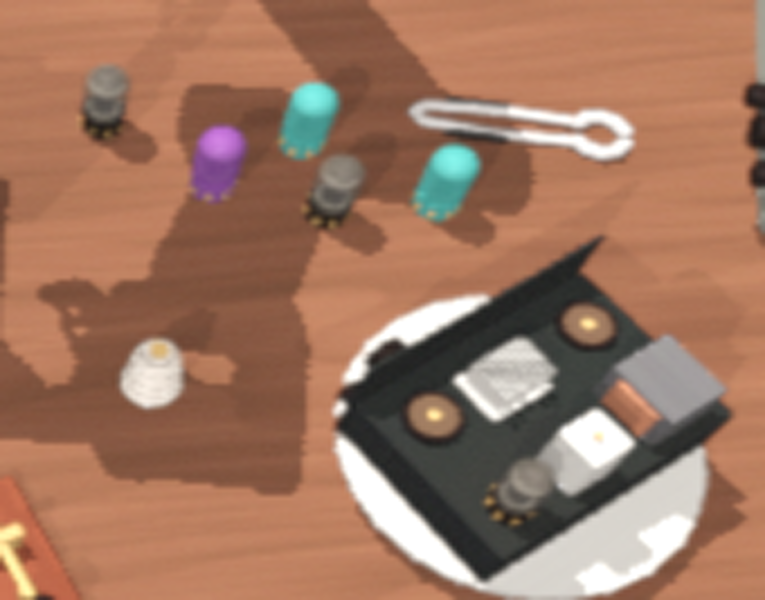

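The loose smoky valves are the ones at pixels (293,155) and (344,178). Both have a grey bulb on a black base. The purple and turquoise ones are the excluded look-alikes, and the tube at (385,250) is mounted in the chassis. Now I refine the centres and the tin pose.

Run:
```python
from h import *
from scipy.optimize import least_squares
C={}
for n in["scene","side"]:
    p,d=vision.get_image(n);C[n]=cloud(n,d).reshape(-1,3)
for nm,c in [("A",(.438,.155)),("B",(.547,.312))]:
    for n in ["scene","side"]:
        q=C[n];q=q[(np.hypot(q[:,0]-c[0],q[:,1]-c[1])<.03)&(q[:,2]>.03)&(q[:,2]<.064)]
        r=least_squares(lambda x:np.hypot(q[:,0]-x[0],q[:,1]-x[1])-.018,c,loss="soft_l1",f_scale=.002)
        print(nm,n,len(q),np.round(r.x,4),"rms",np.sqrt(np.mean(r.fun**2)))
for n in C:
    q=C[n];q=q[(q[:,2]>.101)&(q[:,2]<.109)&(q[:,0]>.4)&(q[:,0]<.66)&(q[:,1]>-.27)&(q[:,1]<.06)]
    print(n,len(q),np.round(np.percentile(q,[2,50,98],axis=0),3).tolist(),np.round(cv2.minAreaRect(q[:,:2].astype(np.float32)*1000),1) if 0 else cv2.minAreaRect((q[:,:2]*1000).astype(np.float32)))
    q=C[n];q=q[(q[:,2]>.008)&(q[:,2]<.06)&(q[:,0]>.44)&(q[:,0]<.55)&(q[:,1]>-.19)&(q[:,1]<-.02)]
    print("cork",n,len(q),np.round(np.percentile(q[:,2],[5,25,50,75,95]),3))
    q=C[n];q=q[(q[:,2]>.012)&(q[:,2]<.1)&(q[:,0]>.4)&(q[:,0]<.44)&(q[:,1]>-.27)&(q[:,1]<.02)]
    if len(q)>20: print("front wall",n,len(q),np.median(q,0),np.polyfit(q[:,1],q[:,0],1))
    q=C[n];q=q[(q[:,2]>.012)&(q[:,2]<.095)&(q[:,0]>.4)&(q[:,0]<.55)&(q[:,1]>-.02)&(q[:,1]<.03)]
    if len(q)>20: print("+y wall",n,len(q),np.median(q,0),np.polyfit(q[:,0],q[:,1],1))
```

```text
A scene 53 [0.434  0.1519] rms 0.0014783731722939541
A side 113 [0.431  0.1548] rms 0.0015713376564728155
B scene 58 [0.545  0.3136] rms 0.001074408169765434
B side 117 [0.5427 0.3165] rms 0.0014277033508178385
scene 174 [[0.414, -0.215, 0.101], [0.456, -0.095, 0.104], [0.623, 0.028, 0.108]] ((517.7933349609375, -100.83006286621094), (241.3521270751953, 182.7157440185547), 80.27739715576172)
cork scene 210 [0.035 0.037 0.039 0.041 0.047]
front wall scene 658 [ 0.42782115 -0.13432037  0.06027979] [0.11804798 0.44245222]
+y wall scene 127 [ 0.46539084 -0.00617158  0.04203134] [ 0.47302616 -0.22040214]
side 376 [[0.411, -0.226, 0.101], [0.534, -0.074, 0.105], [0.611, 0.035, 0.109]] ((512.7071533203125, -96.31593322753906), (248.03334045410156, 182.06666564941406), 80.00518798828125)
cork side 819 [0.036 0.038 0.039 0.04  0.043]
front wall side 526 [ 0.42478024 -0.10973921  0.06081757] [0.090437   0.43403987]
+y wall side 605 [0.50256431 0.02279485 0.05447712] [ 0.12465838 -0.04209879]
```

Run:
```python
from h import *
p,d=vision.get_image("wrist");np.savez("w0.npz",p=p,d=d);W=cloud("wrist",d);np.save("W0.npy",W)
cv2.imwrite("pics/w0.png",p[:,:,::-1])
p,d=vision.get_image("scene")
cv2.imwrite("pics/s1.png",cv2.resize(p[130:215,160:275],None,fx=6,fy=6,interpolation=2)[:,:,::-1])
```

```text
(no output)
```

View pics/w0.png

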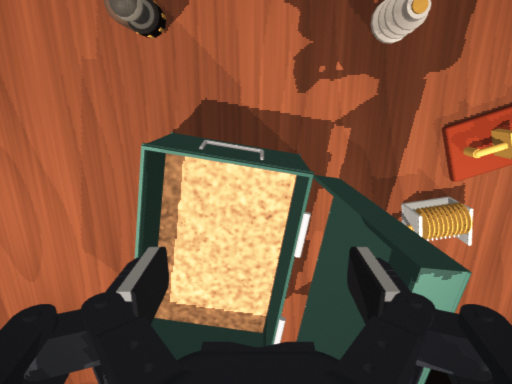

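View pics/s1.png

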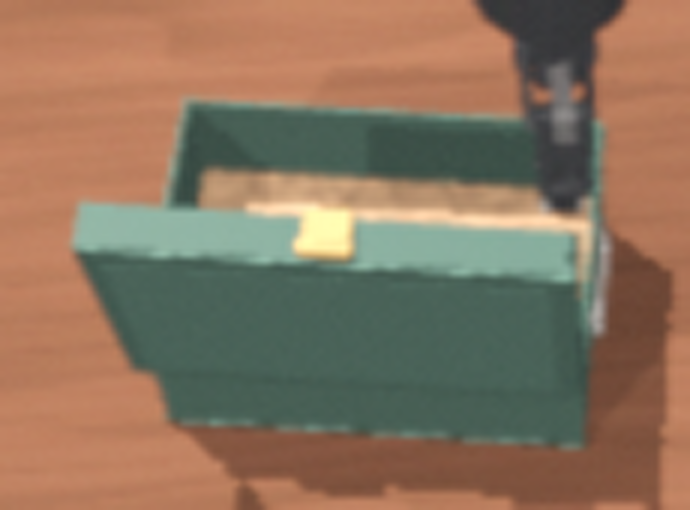

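The wrist view shows the tin open with its +y rim corners at (143,148) and (312,176). It has a clear yaw, and the lid leans to the +x side (right).

Run:
```python
from h import *
from scipy.optimize import least_squares
W=np.load("W0.npy")
for uv in [(144,149),(146,150),(311,177),(308,178),(138,240),(140,240),(230,165)]: print(uv,np.round(W[uv[1],uv[0]],3))
# rays of rim corner pixels intersected with z=.105
m=vision.camera_model("wrist");K=m["camera_matrix"];s=status.observe()
T=np.eye(4);T[:3,:3]=s["tool_rot"];T[:3,3]=s["position"];M=T@m["T_tool_cam"]
def hit(u,v,z):
    r=M[:3,:3]@np.array([(u-K[0,2])/K[0,0],(v-K[1,2])/K[1,1],1]);o=M[:3,3];return o+r*(z-o[2])/r[2]
L=hit(143,148,.105);R=hit(312,176,.105);L2=hit(136,247,.105);print(L,R,L2,np.linalg.norm(R-L))
th=np.arctan2(*(R-L)[[1,0]]);print("yaw",np.degrees(th),"left edge yaw",np.degrees(np.arctan2(*(L-L2)[[1,0]]))-90)
ex=np.array([np.cos(th),np.sin(th)]);ey=np.array([-ex[1],ex[0]])
c=(L+R)[:2]/2-ey*.12;print("centre",c)
def toT(P): d=P[...,:2]-c; return d@ex,d@ey
X,Y=toT(W);z=W[...,2]
k=(abs(X)<.06)&(abs(Y)<.1)&(z>.005)&(z<.08);print("cork",k.sum(),np.percentile(z[k],[5,50,95]))
# outline pts check
k=(z>.102)&(z<.108)&(abs(X)<.085)&(abs(Y)<.13);print(k.sum(),np.percentile(X[k],[1,99]),np.percentile(Y[k],[1,99]))
for n in("scene","side"):
    p,d=vision.get_image(n);Q=cloud(n,d);X,Y=toT(Q);z=Q[...,2]
    k=(abs(z-.105)<.002)&(abs(X)<.09)&(abs(Y)<.135);print(n,k.sum(),np.percentile(X[k],[2,98]),np.percentile(Y[k],[2,98]))
    k=(z>.15)&(z<.29)&(X>.07)&(X<.2)&(abs(Y)<.13);
    print("lid",np.percentile(Y[k],[1,99]), "maxz",z[k].max()); 
    kk=k&(z>.17)&(z<.23);print("lid face x at z",np.polyfit(z[kk],X[kk],1))
```

```text
(144, 149) [0.45  0.033 0.104]
(146, 150) [0.45  0.031 0.098]
(311, 177) [0.598 0.007 0.104]
(308, 178) [0.596 0.006 0.102]
(138, 240) [ 0.435 -0.055  0.104]
(140, 240) [ 0.435 -0.057  0.099]
(230, 165) [0.519 0.004 0.038]
[0.44964504 0.03361662 0.105     ] [0.5984496  0.00861117 0.105     ] [ 0.43253475 -0.06197472  0.105     ] 0.1508909206549219
yaw -9.53898890251045 left edge yaw -10.148141941035462
centre [ 0.50416108 -0.09722688]
cork 14975 [0.03676562 0.03789743 0.03904592]
2100 [-0.07794233  0.08119638] [-0.0641264   0.12192463]
scene 78 [-0.07541531  0.04762395] [-0.12128304  0.1187726 ]
lid [-0.11923654  0.11713585] maxz 0.2864737444615767
lid face x at z [0.12575661 0.09135679]
side 179 [-0.08223623  0.08176628] [-0.12004974  0.12312525]
lid [-0.08958336  0.12411672] maxz 0.2894875369555798
lid face x at z [0.04040245 0.0964679 ]
```

send_rows(targets=[[3.06,-2.35,0.8,0,0,0,75],[3.06,-2.35,0.8,0,0,0,75],[3.06,-2.35,0.8,0,0,0,75],[3.06,-2.35,0.8,0,0,0,75],[3.06,-2.35,0.8,0,0,0,75]], grip_force=25)

```text
time_s: 1.82
position: [0.4327, 0.1532, 0.1916]
tool_rot: [[-0.001, 1.0, 0.001], [1.0, 0.001, -0.0], [-0.0, 0.001, -1.0]]
ft_force: [0.2, 0.2, 0.3]
grip_width: 0.0751
```

```bash
cat > fitw.py <<'E'
from h import *
from scipy.optimize import least_squares
import sys
def fit(tag,zlo=.03,zhi=.064,c=None,rng=.03):
    s=status.observe();p,d=vision.get_image("wrist");W=cloud("wrist",d).reshape(-1,3)
    cv2.imwrite(f"pics/{tag}.png",p[:,:,::-1])
    c=np.array(c)
    for zl,zh in((zlo,zhi),):
        q=W[(np.hypot(*(W[:,:2]-c).T)<rng)&(W[:,2]>zl)&(W[:,2]<zh)]
        r=least_squares(lambda x:np.hypot(q[:,0]-x[0],q[:,1]-x[1])-.018,c,loss="soft_l1",f_scale=.002)
        print("fit",len(q),np.round(r.x,4),np.sqrt(np.mean(r.fun**2)))
    q=W[(np.hypot(*(W[:,:2]-c).T)<rng)&(W[:,2]>.076)&(W[:,2]<.083)];
    if len(q): print("top",len(q),np.round(np.median(q,0),4))
    print("tcp",np.round(s["position"],4),"F",np.round(s["ft_force"],2),"w",round(float(s["grip_width"]),4),"t",s["time_s"]);print(np.round(s["tool_rot"],3).tolist())
    return r.x
if __name__=="__main__": fit(sys.argv[1],c=(float(sys.argv[2]),float(sys.argv[3])))
E
python3 fitw.py w1 .4325 .153
```

```text
fit 227 [0.4335 0.1549] 0.00017178760431269192
top 529 [0.4335 0.1559 0.0777]
tcp [0.4327 0.1532 0.1916] F [0.22 0.24 0.28] w 0.0751 t 1.825
[[-0.001, 1.0, 0.001], [1.0, 0.001, -0.0], [-0.0, 0.001, -1.0]]
```

View pics/w1.png

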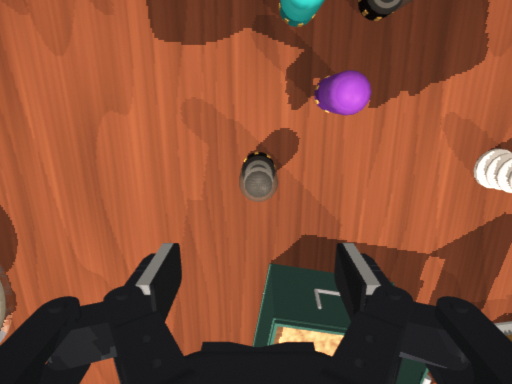

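The wrist view shows the smoky valve, with its grey bulb and black base, between the fingers at (258,180). I lower and grasp it.

send_rows(targets=[[0.036,0.02,0.5,0,0,0,75],[0.036,0.02,1.5,0,0,0,75],[0.036,0.02,2.5,0,0,0,75],[0.036,0.02,3.29,0,0,0,75],[0.036,0.02,3.29,0,0,0,75]])

```text
time_s: 2.5
position: [0.4334, 0.1537, 0.0252]
tool_rot: [[0.002, 1.0, -0.005], [1.0, -0.002, -0.0], [-0.001, -0.005, -1.0]]
ft_force: [-0.0, 0.4, 1.2]
grip_width: 0.0753
```

send_rows(targets=[[0,0,0,0,0,0,25],[0,0,0,0,0,0,25],[0,0,0,0,0,0,25],[0,0,0,0,0,0,25],[0,0,0,0,0,0,25]], grip_force=25)

```text
time_s: 3.12
position: [0.4345, 0.1548, 0.0283]
tool_rot: [[-0.0, 1.0, 0.003], [1.0, 0.0, 0.0], [0.0, 0.003, -1.0]]
ft_force: [-0.8, -1.3, 7.9]
grip_width: 0.0356
```

send_rows(targets=[[0,0,-0.2,0,0,0,25],[0,0,-0.8,0,0,0,25],[0,0,-1.8,0,0,0,25],[0,0,-2.8,0,0,0,25],[0,0,-3.6,0,0,0,25]])

```text
time_s: 3.75
position: [0.4332, 0.1549, 0.2099]
tool_rot: [[-0.0, 1.0, 0.003], [1.0, 0.0, 0.0], [0.0, 0.003, -1.0]]
ft_force: [0.1, 0.1, -1.1]
grip_width: 0.0356
```

Run:
```python
from h import *
s=status.observe();print(s["position"],s["ft_force"],s["grip_width"])
p,d=vision.get_image("wrist");cv2.imwrite("pics/w2.png",p[:,:,::-1])
p,d=vision.get_image("side");cv2.imwrite("pics/sd2.png",cv2.resize(p[180:330,180:340],None,fx=4,fy=4)[:,:,::-1])
```

```text
[0.43324776 0.15488044 0.20988016] [ 0.12533849  0.08539732 -1.07702042] 0.03558050800398051
```

View pics/sd2.png

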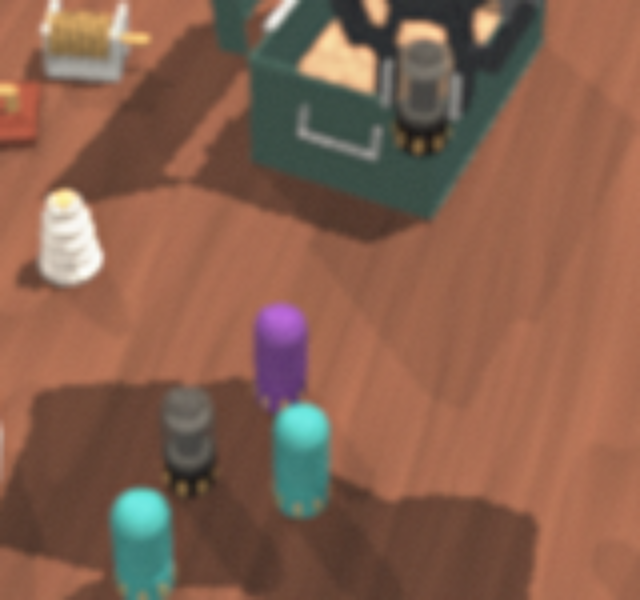

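Valve A is held upright at about (425,90) in the enlarged side crop. I carry it over the far slot of the tin.

send_rows(targets=[[-0.8,0.2,0,0,0,0,25],[-1.8,0.4,0,0,0,0,25],[-2.8,0.6,0,0,0,0,25],[-3.8,0.8,0,0,0,0,25],[-4.8,1.0,0,0,0,0,25]])

```text
time_s: 4.47
position: [0.4832, -0.0867, 0.2068]
tool_rot: [[0.0, 1.0, -0.0], [1.0, -0.0, 0.0], [0.0, -0.0, -1.0]]
ft_force: [0.7, -0.3, -0.2]
grip_width: 0.0351
```

send_rows(targets=[[-0.7,0.16,0,0,0,0,25],[-1.12,0.26,0,0,0,0,25],[-1.12,0.26,0,0,0,0,25],[-1.12,0.26,0,0,0,0,25]])

```text
time_s: 4.97
position: [0.4962, -0.1401, 0.2068]
tool_rot: [[-0.001, 1.0, -0.0], [1.0, 0.001, 0.001], [0.001, -0.0, -1.0]]
ft_force: [-0.2, 0.3, -0.6]
grip_width: 0.0352
```

Run:
```python
from h import *
s=status.observe();print(s["position"],s["ft_force"],s["grip_width"])
p,d=vision.get_image("wrist");cv2.imwrite("pics/w3.png",p[:,:,::-1])
W=cloud("wrist",d)
c=np.array([.504,-.097]);th=np.radians(-9.8);ex=np.array([np.cos(th),np.sin(th)]);ey=np.array([-ex[1],ex[0]])
D=W[...,:2]-c;X=D@ex;Y=D@ey;z=W[...,2]
k=(abs(z-.105)<.002)&(abs(X)<.09)&(abs(Y)<.135);print(k.sum(),np.percentile(X[k],[2,98]),np.percentile(Y[k],[2,98]))
k=(z>.02)&(z<.06)&(abs(X)<.06)&(abs(Y)<.1);print("cork",np.percentile(z[k],[5,50,95]))
```

```text
[ 0.49619116 -0.14008842  0.20678961] [-0.22955296  0.30259288 -0.5897627 ] 0.035212208598371625
2993 [-0.07791045  0.08083853] [-0.11617844  0.10498583]
cork [0.03686251 0.03807908 0.03927747]
```

View pics/w3.png

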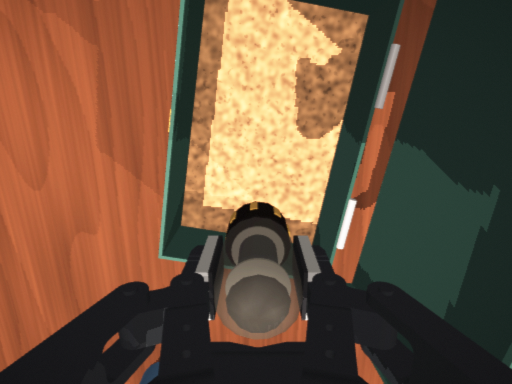

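Valve A hangs over the cork at the far end, clear of the walls, and the cork top measures z≈0.038. I expect contact near TCP z≈0.066, so I lower in slow stages.

send_rows(targets=[[0,0,0.45,0,0,0,25],[0,0,0.95,0,0,0,25],[0,0,1.5,0,0,0,25],[0,0,2.0,0,0,0,25],[0,0,2.4,0,0,0,25]])

```text
time_s: 5.65
position: [0.4963, -0.14, 0.0861]
tool_rot: [[-0.001, 1.0, -0.0], [1.0, 0.001, 0.0], [0.0, -0.0, -1.0]]
ft_force: [-0.4, 0.2, -0.4]
grip_width: 0.0355
```

send_rows(targets=[[0,0,0.08,0,0,0,25],[0,0,0.14,0,0,0,25],[0,0,0.2,0,0,0,25],[0,0,0.2,0,0,0,25]])

```text
time_s: 6.15
position: [0.4966, -0.1412, 0.0771]
tool_rot: [[-0.0, 1.0, 0.0], [1.0, 0.0, -0.0], [-0.0, 0.0, -1.0]]
ft_force: [-0.3, 0.4, 0.2]
grip_width: 0.0355
```

send_rows(targets=[[0,0,0.03,0,0,0,25],[0,0,0.06,0,0,0,25],[0,0,0.09,0,0,0,25],[0,0,0.12,0,0,0,25],[0,0,0.15,0,0,0,25]])

```text
time_s: 6.78
position: [0.4965, -0.1412, 0.0692]
tool_rot: [[0.0, 1.0, -0.0], [1.0, -0.0, 0.0], [0.0, -0.0, -1.0]]
ft_force: [-0.3, 0.7, 0.0]
grip_width: 0.0355
```

send_rows(targets=[[0,0,0.02,0,0,0,25],[0,0,0.04,0,0,0,25],[0,0,0.06,0,0,0,25]])

```text
time_s: 7.15
position: [0.4965, -0.1412, 0.0664]
tool_rot: [[0.0, 1.0, 0.0], [1.0, -0.0, -0.0], [-0.0, 0.0, -1.0]]
ft_force: [-1.4, 0.5, 1.7]
grip_width: 0.0354
```

send_rows(targets=[[0,0,0.02,0,0,0,25],[0,0,0.04,0,0,0,25],[0,0,0.04,0,0,0,25]])

```text
time_s: 7.52
position: [0.4965, -0.1412, 0.0644]
tool_rot: [[-0.0, 1.0, 0.0], [1.0, 0.0, -0.0], [-0.0, 0.0, -1.0]]
ft_force: [-0.9, 0.1, 4.1]
grip_width: 0.0356
```

Contact is clear: the force rose from 0 to 4 N over about 3 mm. I ease off so the cork doesn't spring back, then release.

send_rows(targets=[[0,0,-0.02,0,0,0,25],[0,0,-0.03,0,0,0,25],[0,0,-0.03,0,0,0,25]])

```text
time_s: 7.9
position: [0.4965, -0.1412, 0.0658]
tool_rot: [[0.0, 1.0, 0.0], [1.0, -0.0, -0.0], [-0.0, 0.0, -1.0]]
ft_force: [0.3, -0.5, 2.4]
grip_width: 0.0351
```

send_rows(targets=[[0,0,0,0,0,0,42],[0,0,0,0,0,0,52],[0,0,0,0,0,0,64],[0,0,0,0,0,0,70],[0,0,0,0,0,0,70]])

```text
time_s: 8.52
position: [0.4965, -0.1412, 0.0658]
tool_rot: [[-0.0, 1.0, -0.0], [1.0, 0.0, 0.0], [0.0, -0.0, -1.0]]
ft_force: [-0.9, 0.2, -0.2]
grip_width: 0.0705
```

send_rows(targets=[[0,0,-0.2,0,0,0,70],[0,0,-0.8,0,0,0,70],[0,0,-1.6,0,0,0,70],[0,0,-2.4,0,0,0,70],[0,0,-2.9,0,0,0,70]])

```text
time_s: 9.15
position: [0.4967, -0.1413, 0.2136]
tool_rot: [[-0.0, 1.0, 0.003], [1.0, 0.0, -0.001], [-0.001, 0.003, -1.0]]
ft_force: [0.7, -0.7, -0.7]
grip_width: 0.07
```

```bash
python3 fitw.py w4 .4965 -.1412
python3 - <<'E'
from h import *
p,d=vision.get_image("wrist");W=cloud("wrist",d);c=np.array([.4965,-.1412])
s=W[(np.hypot(*(np.moveaxis(W[...,:2],-1,0)-c[:,None,None]))<.025)&(W[...,2]>.1)];print(len(s),np.median(s,0),s[:,2].max())
E
```

```text
fit 1212 [ 0.4964 -0.1365] 0.006357285920101707
top 48 [ 0.498  -0.1249  0.0795]
tcp [ 0.4967 -0.1413  0.2136] F [ 0.7  -0.7  -0.73] w 0.07 t 9.15
[[-0.0, 1.0, 0.003], [1.0, 0.0, -0.001], [-0.001, 0.003, -1.0]]
7266 [ 0.49623985 -0.13009527  0.29339863] 0.3076580872371565
```

View pics/w4.png

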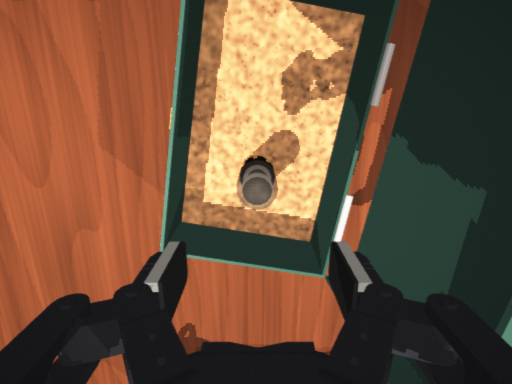

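Valve A stands upright in the tin at (257,188), clear of the walls. On to valve B.

send_rows(targets=[[1.2,0.1,0,0,0,0,70],[2.4,0.25,0,0,0,0,70],[3.6,0.4,0,0,0,0,70],[4.8,0.5,0,0,0,0,70],[6.0,0.65,0,0,0,0,70]])

```text
time_s: 9.88
position: [0.5285, 0.1608, 0.21]
tool_rot: [[0.0, 1.0, -0.001], [1.0, -0.0, -0.0], [-0.0, -0.001, -1.0]]
ft_force: [1.2, 0.2, 0.9]
grip_width: 0.0698
```

send_rows(targets=[[1.2,0.1,0,0,0,0,70],[2.4,0.2,0,0,0,0,70],[3.13,0.3,0,0,0,0,70],[3.13,0.3,0,0,0,0,70],[3.13,0.3,0,0,0,0,70]])

```text
time_s: 10.5
position: [0.5437, 0.3147, 0.21]
tool_rot: [[0.0, 1.0, -0.001], [1.0, -0.0, -0.001], [-0.001, -0.001, -1.0]]
ft_force: [0.1, -0.6, 0.3]
grip_width: 0.0701
```

```bash
python3 fitw.py w5 .544 .3155
```

```text
fit 185 [0.5445 0.3169] 0.0001747009828124742
top 501 [0.5448 0.3178 0.0778]
tcp [0.5437 0.3147 0.21  ] F [ 0.1  -0.58  0.27] w 0.0701 t 10.5
[[0.0, 1.0, -0.001], [1.0, -0.0, -0.001], [-0.001, -0.001, -1.0]]
```

View pics/w5.png

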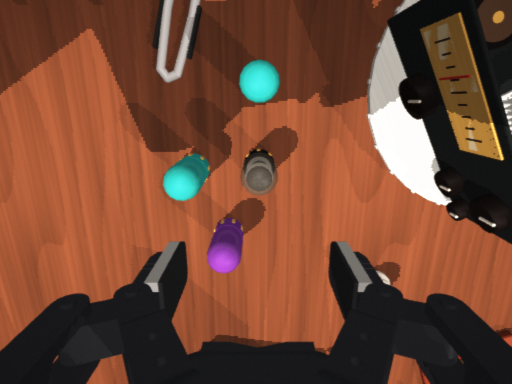

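The smoky valve B is at (259,175) between turquoise at (186,177), turquoise at (260,82) and purple at (226,245). I turn the jaws so the left finger passes between the turquoise and purple ones.

send_rows(targets=[[0.046,0.016,0,0,0,-1.2,65],[0.046,0.016,0,0,0,-2.4,65],[0.046,0.016,0,0,0,-3.6,65],[0.046,0.016,0,0,0,-4.0,65],[0.046,0.016,0,0,0,-4.0,65]])

```text
time_s: 11.18
position: [0.5449, 0.3165, 0.2109]
tool_rot: [[-0.528, 0.849, -0.0], [0.849, 0.528, -0.0], [-0.0, -0.0, -1.0]]
ft_force: [0.6, 1.2, 0.2]
grip_width: 0.0648
```

```bash
python3 fitw.py w6 .5445 .317
```

```text
fit 198 [0.5444 0.3175] 0.00017720480903113782
top 468 [0.5437 0.3187 0.0776]
tcp [0.5449 0.3165 0.2109] F [0.56 1.19 0.25] w 0.0648 t 11.175
[[-0.528, 0.849, -0.0], [0.849, 0.528, -0.0], [-0.0, -0.0, -1.0]]
```

View pics/w6.png

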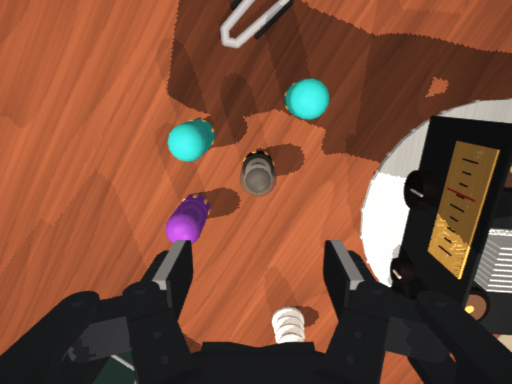

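send_rows(targets=[[0.02,0,0.7,0,0,0,65],[0.02,0,1.6,0,0,0,65],[0.02,0,2.6,0,0,0,65],[0.02,0,3.4,0,0,0,65],[0.02,0,3.66,0,0,0,65]])

```text
time_s: 11.85
position: [0.5434, 0.3177, 0.0258]
tool_rot: [[-0.529, 0.849, -0.004], [0.849, 0.529, -0.001], [0.001, -0.004, -1.0]]
ft_force: [0.6, 0.4, 0.7]
grip_width: 0.0653
```

send_rows(targets=[[0,0,0,0,0,0,25],[0,0,0,0,0,0,25],[0,0,0,0,0,0,25],[0,0,0,0,0,0,25],[0,0,0,0,0,0,25]], grip_force=25)

```text
time_s: 12.48
position: [0.545, 0.3187, 0.0295]
tool_rot: [[-0.53, 0.848, 0.003], [0.848, 0.53, 0.001], [-0.001, 0.003, -1.0]]
ft_force: [-0.8, -1.7, 7.0]
grip_width: 0.0352
```

send_rows(targets=[[0,0,-0.2,0,0,0,25],[0,0,-0.8,0,0,0,25],[0,0,-1.8,0,0,0,25],[0,0,-2.8,0,0,0,25],[0,0,-3.7,0,0,0,25]])

```text
time_s: 13.1
position: [0.544, 0.3184, 0.2155]
tool_rot: [[-0.53, 0.848, 0.001], [0.848, 0.53, 0.0], [-0.0, 0.001, -1.0]]
ft_force: [0.6, -0.1, -0.6]
grip_width: 0.0347
```

Run:
```python
from h import *
p,d=vision.get_image("side");cv2.imwrite("pics/sd3.png",cv2.resize(p[150:330,180:340],None,fx=4,fy=3.3)[:,:,::-1])
```

```text
(no output)
```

View pics/sd3.png

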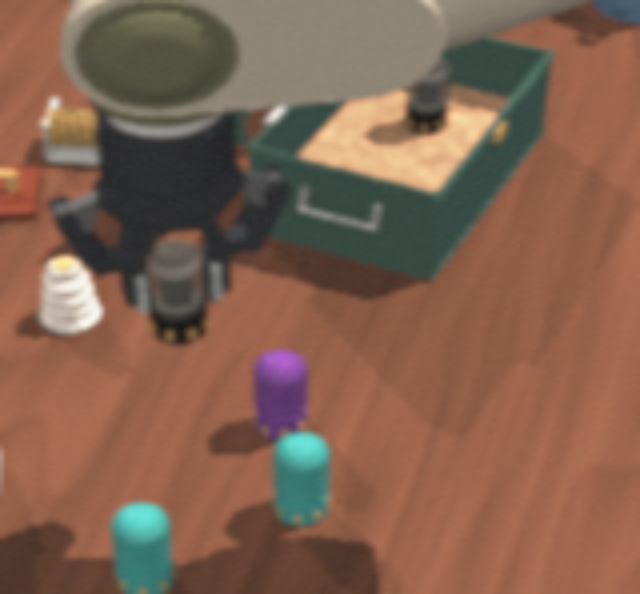

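Valve B is held upright at (178,290), the look-alikes are undisturbed, and A stands in the tin at (427,105). I rotate to line up with the tin, then carry.

send_rows(targets=[[0,0,0,0,0,1.2,25],[0,0,0,0,0,2.4,25],[0,0,0,0,0,3.6,25],[0,0,0,0,0,4.8,25],[0,0,0,0,0,5.22,25]])

```text
time_s: 13.78
position: [0.544, 0.3184, 0.2132]
tool_rot: [[0.173, 0.985, 0.0], [0.985, -0.173, 0.0], [0.0, 0.0, -1.0]]
ft_force: [-0.6, -0.6, -1.2]
grip_width: 0.0356
```

Run:
```python
from h import *
s=status.observe();R=np.array(s["tool_rot"]);print(s["position"],R.round(3).tolist())
c=np.array([.504,-.097]);th=np.radians(-9.8);ey=np.array([-np.sin(th),np.cos(th)])
t=np.r_[c+ey*.048,s["position"][2]];print(t,R.T@(t-s["position"])/.05)
```

```text
[0.54403793 0.31842924 0.21317323] [[0.173, 0.985, 0.0], [0.985, -0.173, 0.0], [0.0, 0.0, -1.0]]
[ 0.51217006 -0.04970042  0.21317323] [-7.36211004e+00  6.42915054e-01 -5.79966197e-04]
```

send_rows(targets=[[-0.8,0.1,0,0,0,0,25],[-1.8,0.2,0,0,0,0,25],[-2.8,0.3,0,0,0,0,25],[-3.8,0.4,0,0,0,0,25],[-4.8,0.45,0,0,0,0,25]])

```text
time_s: 14.4
position: [0.5253, 0.0766, 0.2133]
tool_rot: [[0.169, 0.986, 0.001], [0.986, -0.169, -0.0], [0.0, 0.001, -1.0]]
ft_force: [-0.2, 0.5, -0.4]
grip_width: 0.0353
```

send_rows(targets=[[-0.9,0.08,0,0,0,0,25],[-1.8,0.14,0,0,0,0,25],[-2.56,0.2,0,0,0,0,25],[-2.56,0.2,0,0,0,0,25],[-2.56,0.2,0,0,0,0,25]])

```text
time_s: 15.02
position: [0.5138, -0.0492, 0.213]
tool_rot: [[0.17, 0.986, 0.0], [0.986, -0.17, 0.0], [0.0, 0.0, -1.0]]
ft_force: [-0.0, -0.0, -0.2]
grip_width: 0.0353
```

Run:
```python
from h import *
p,d=vision.get_image("wrist");cv2.imwrite("pics/w7.png",p[:,:,::-1])
p,d=vision.get_image("side");cv2.imwrite("pics/sd4.png",cv2.resize(p[100:260,200:360],None,fx=4,fy=3.7)[:,:,::-1])
```

```text
(no output)
```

View pics/w7.png

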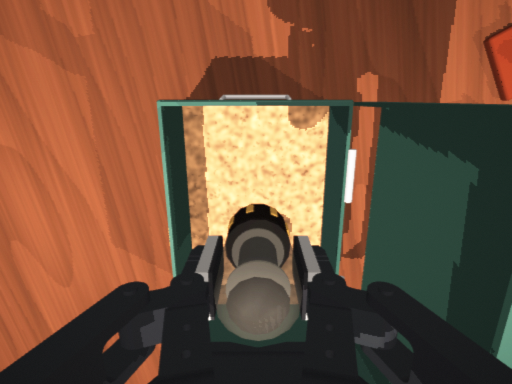

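View pics/sd4.png

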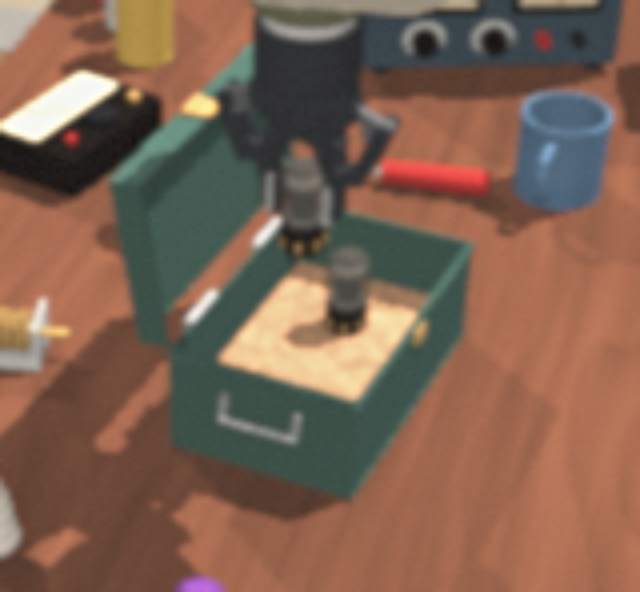

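B hangs over the tin's near half, aligned with the walls and 93 mm from A. I lower it slowly.

send_rows(targets=[[0,0,0.45,0,0,0,25],[0,0,0.95,0,0,0,25],[0,0,1.5,0,0,0,25],[0,0,2.0,0,0,0,25],[0,0,2.45,0,0,0,25]])

```text
time_s: 15.75
position: [0.5139, -0.0486, 0.0895]
tool_rot: [[0.168, 0.986, -0.0], [0.986, -0.168, 0.0], [0.0, -0.0, -1.0]]
ft_force: [0.3, -1.2, -1.3]
grip_width: 0.0355
```

send_rows(targets=[[0,0,0.08,0,0,0,25],[0,0,0.14,0,0,0,25],[0,0,0.2,0,0,0,25],[0,0,0.24,0,0,0,25],[0,0,0.26,0,0,0,25]])

```text
time_s: 16.38
position: [0.514, -0.0498, 0.0775]
tool_rot: [[0.17, 0.986, 0.0], [0.986, -0.17, -0.0], [-0.0, 0.0, -1.0]]
ft_force: [0.1, -0.3, -0.2]
grip_width: 0.0354
```

send_rows(targets=[[0,0,0.02,0,0,0,25],[0,0,0.05,0,0,0,25],[0,0,0.08,0,0,0,25],[0,0,0.1,0,0,0,25]])

```text
time_s: 16.88
position: [0.5139, -0.0497, 0.0722]
tool_rot: [[0.17, 0.986, -0.0], [0.986, -0.17, 0.0], [0.0, -0.0, -1.0]]
ft_force: [0.9, 0.1, -0.9]
grip_width: 0.0352
```

send_rows(targets=[[0,0,0.02,0,0,0,25],[0,0,0.04,0,0,0,25],[0,0,0.06,0,0,0,25],[0,0,0.08,0,0,0,25],[0,0,0.1,0,0,0,25]])

```text
time_s: 17.5
position: [0.5139, -0.0497, 0.0673]
tool_rot: [[0.17, 0.986, 0.0], [0.986, -0.17, -0.0], [-0.0, 0.0, -1.0]]
ft_force: [-0.3, 0.2, 0.7]
grip_width: 0.0352
```

send_rows(targets=[[0,0,0.02,0,0,0,25],[0,0,0.03,0,0,0,25],[0,0,0.03,0,0,0,25]])

```text
time_s: 17.88
position: [0.5139, -0.0497, 0.0659]
tool_rot: [[0.17, 0.986, 0.0], [0.986, -0.17, -0.0], [-0.0, 0.0, -1.0]]
ft_force: [0.0, 0.3, 2.3]
grip_width: 0.0355
```

send_rows(targets=[[0,0,0.02,0,0,0,25],[0,0,0.03,0,0,0,25],[0,0,0.03,0,0,0,25]])

```text
time_s: 18.25
position: [0.5139, -0.0497, 0.0644]
tool_rot: [[0.17, 0.986, 0.0], [0.986, -0.17, -0.0], [-0.0, 0.0, -1.0]]
ft_force: [-1.3, -0.2, 5.2]
grip_width: 0.0358
```

send_rows(targets=[[0,0,-0.02,0,0,0,25],[0,0,-0.03,0,0,0,25],[0,0,-0.03,0,0,0,25]])

```text
time_s: 18.62
position: [0.5139, -0.0497, 0.0658]
tool_rot: [[0.17, 0.986, -0.0], [0.986, -0.17, 0.0], [0.0, -0.0, -1.0]]
ft_force: [-0.3, 0.6, 3.2]
grip_width: 0.0354
```

Contact confirmed: the force rose from 0.7 to 5.2 N, and I eased it to about 3 N. I release.

send_rows(targets=[[0,0,0,0,0,0,42],[0,0,0,0,0,0,52],[0,0,0,0,0,0,64],[0,0,0,0,0,0,70],[0,0,0,0,0,0,70]])

```text
time_s: 19.25
position: [0.5139, -0.0497, 0.0658]
tool_rot: [[0.17, 0.986, -0.0], [0.986, -0.17, 0.0], [0.0, -0.0, -1.0]]
ft_force: [0.2, 0.0, -0.9]
grip_width: 0.0699
```

send_rows(targets=[[0,0,-0.2,0,0,0,70],[0,0,-0.8,0,0,0,70],[0,0,-1.8,0,0,0,70],[0,0,-2.8,0,0,0,70],[0,0,-3.6,0,0,0,70]])

```text
time_s: 19.88
position: [0.5138, -0.0497, 0.2488]
tool_rot: [[0.169, 0.986, 0.002], [0.986, -0.169, -0.001], [-0.0, 0.002, -1.0]]
ft_force: [-0.2, -0.4, -1.6]
grip_width: 0.0702
```

Run:
```python
from h import *
s=status.observe();print(s["position"],s["time_s"],s["q"])
p,d=vision.get_image("wrist");cv2.imwrite("pics/w8.png",p[:,:,::-1])
c=np.array([.504,-.097]);th=np.radians(-9.8);ex=np.array([np.cos(th),np.sin(th)]);ey=np.array([-ex[1],ex[0]])
for n in("wrist","scene","side"):
    if n!="wrist": p,d=vision.get_image(n)
    W=cloud(n,d);D=W[...,:2]-c;X=D@ex;Y=D@ey;z=W[...,2]
    if n=="scene": cv2.imwrite("pics/sc8.png",cv2.resize(p[100:230,150:300],None,fx=5,fy=4.5)[:,:,::-1])
    m=(X>.07)&(X<.24)&(abs(Y)<.14)&(z>.1)&(z<.28)
    for y0 in(-.1,-.06,0,.06,.1):
        k=m&(abs(Y-y0)<.02)
        if k.sum()<20: continue
        # section: print x range per z
        print(n,y0,[(round(a,2),np.round(np.percentile(X[k&(abs(z-a)<.006)],[5,95]),3).tolist()) for a in np.arange(.11,.28,.02) if (k&(abs(z-a)<.006)).sum()>3])
    k=m&(z>.13);print(n,"Y",np.percentile(Y[k],[1,99]))
```

```text
[ 0.51379253 -0.04967932  0.24876015] 19.875 [-1.86802076e+01  1.76170298e+01  7.78158626e+01 -4.08658121e-04
  8.44311796e+01 -8.92244223e+00]
wrist -0.1 [(np.float64(0.11), [0.072, 0.097]), (np.float64(0.13), [0.081, 0.09]), (np.float64(0.21), [0.113, 0.115])]
wrist -0.06 [(np.float64(0.11), [0.076, 0.082]), (np.float64(0.21), [0.113, 0.115]), (np.float64(0.23), [0.116, 0.117])]
wrist 0 [(np.float64(0.11), [0.076, 0.103]), (np.float64(0.13), [0.103, 0.105]), (np.float64(0.15), [0.106, 0.108]), (np.float64(0.17), [0.108, 0.11]), (np.float64(0.19), [0.111, 0.113]), (np.float64(0.21), [0.113, 0.115]), (np.float64(0.23), [0.115, 0.117]), (np.float64(0.27), [0.111, 0.119])]
wrist 0.06 [(np.float64(0.11), [0.076, 0.102]), (np.float64(0.13), [0.103, 0.105]), (np.float64(0.15), [0.106, 0.107]), (np.float64(0.17), [0.108, 0.11]), (np.float64(0.19), [0.111, 0.112]), (np.float64(0.21), [0.113, 0.115]), (np.float64(0.23), [0.115, 0.117]), (np.float64(0.27), [0.096, 0.098])]
wrist 0.1 [(np.float64(0.11), [0.075, 0.102]), (np.float64(0.13), [0.103, 0.105]), (np.float64(0.15), [0.105, 0.107]), (n
[... 2544 characters left out ...]
), (np.float64(0.23), [0.111, 0.113]), (np.float64(0.25), [0.098, 0.116])]
side 0.06 [(np.float64(0.11), [0.071, 0.1]), (np.float64(0.13), [0.098, 0.102]), (np.float64(0.15), [0.101, 0.104]), (np.float64(0.17), [0.104, 0.109]), (np.float64(0.19), [0.105, 0.111]), (np.float64(0.21), [0.108, 0.113]), (np.float64(0.23), [0.11, 0.114]), (np.float64(0.25), [0.094, 0.117])]
side 0.1 [(np.float64(0.11), [0.071, 0.093]), (np.float64(0.13), [0.076, 0.101]), (np.float64(0.15), [0.085, 0.106]), (np.float64(0.17), [0.085, 0.106]), (np.float64(0.19), [0.085, 0.11]), (np.float64(0.21), [0.091, 0.112]), (np.float64(0.23), [0.091, 0.114]), (np.float64(0.25), [0.093, 0.118])]
side Y [-0.12015925  0.12373705]
```

View pics/w8.png

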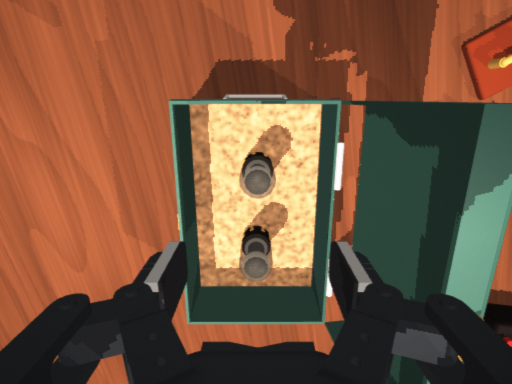

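View pics/sc8.png

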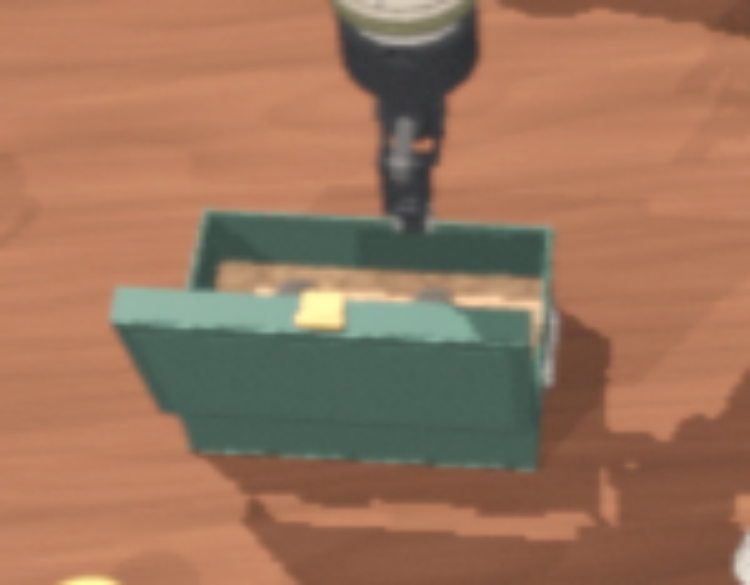

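Both valves stand upright in the tin at (258,180) and (256,260), well apart. The lid leans at about 1.70 rad, with its top edge at tin X≈0.124, z≈0.255. I go over it with the fingers shut and push it from behind.

send_rows(targets=[[0,0,-0.9,0,0,0,0],[-0.1,0,-1.7,0,0,0,0],[-0.37,1.0,-1.7,0,0,0,0],[-0.37,2.2,-1.7,0,0,0,0],[-0.37,3.3,-1.7,0,0,0,0]])

```text
time_s: 20.65
position: [0.6747, -0.0963, 0.3294]
tool_rot: [[0.17, 0.985, -0.002], [0.985, -0.17, 0.001], [0.0, -0.002, -1.0]]
ft_force: [-0.2, -0.4, -0.2]
grip_width: 0.0002
```

send_rows(targets=[[0,0,0,0,0,0,0],[0,0,0,0,0,0,0],[0,0,0,0,0,0,0]])

```text
time_s: 21.02
position: [0.6724, -0.0956, 0.3319]
tool_rot: [[0.169, 0.986, 0.001], [0.986, -0.169, -0.0], [-0.0, 0.001, -1.0]]
ft_force: [0.2, -0.2, -0.2]
grip_width: 0.0002
```

```bash
cat > tinp.py <<'E'
from h import *
s=status.observe();P=np.array(s["position"])
c=np.array([.504,-.097]);th=np.radians(-9.8);ex=np.array([np.cos(th),np.sin(th)]);ey=np.array([-ex[1],ex[0]])
D=P[:2]-c;print("tin X,Y,z",round(D@ex,4),round(D@ey,4),round(P[2],4),"F",np.round(s["ft_force"],1),"t",s["time_s"])
E
python3 tinp.py
python3 - <<'E'
from h import *
p,d=vision.get_image("side");cv2.imwrite("pics/sd9.png",cv2.resize(p[60:250,180:360],None,fx=4,fy=3)[:,:,::-1])
E
```

```text
tin X,Y,z 0.1657 0.03 0.3319 F [ 0.2 -0.2 -0.2] t 21.025
```

View pics/sd9.png

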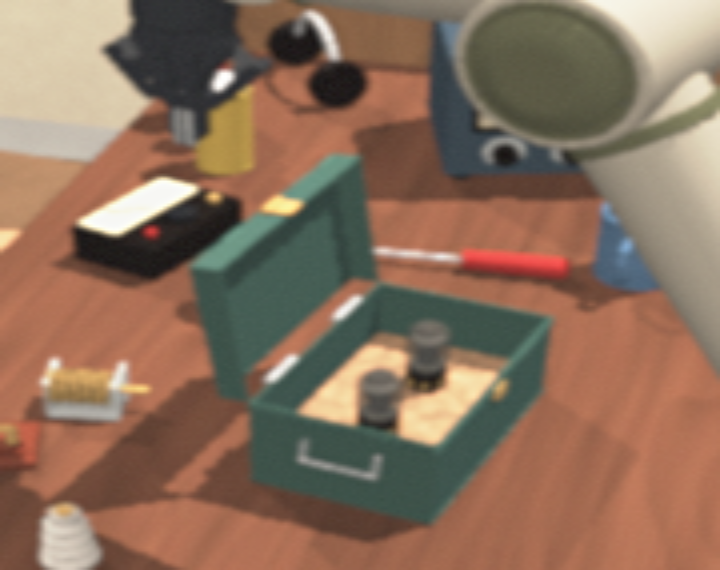

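The gripper is behind the open lid, and both valves stand clear of each other at (380,400) and (428,355). I back off slightly, go down behind the lid, then push.

send_rows(targets=[[0,0.5,0.3,0,0,0,0],[0,0.5,1.2,0,0,0,0],[0,0.5,2.0,0,0,0,0],[0,0.5,2.1,0,0,0,0],[0,0.5,2.1,0,0,0,0]])

```text
time_s: 21.7
position: [0.6981, -0.1002, 0.228]
tool_rot: [[0.17, 0.986, 0.002], [0.986, -0.17, -0.001], [-0.0, 0.003, -1.0]]
ft_force: [0.3, -1.3, 0.8]
grip_width: 0.0003
```

send_rows(targets=[[0,-0.3,0,0,0,0,0],[0,-0.6,0,0,0,0,0],[0,-0.9,0,0,0,0,0],[0,-1.2,0,0,0,0,0],[0,-1.5,0,0,0,0,0]])

```text
time_s: 22.32
position: [0.6249, -0.0878, 0.2293]
tool_rot: [[0.17, 0.986, 0.007], [0.986, -0.17, -0.002], [-0.001, 0.007, -1.0]]
ft_force: [4.0, 0.4, 1.7]
grip_width: 0.0002
```

```bash
python3 tinp.py
```

```text
tin X,Y,z 0.1176 0.0296 0.2293 F [4.  0.4 1.7] t 22.325
```

send_rows(targets=[[0,-0.3,0,0,0,0,0],[0,-0.6,0,0,0,0,0],[0,-0.92,0.04,0,0,0,0],[0,-1.23,0.09,0,0,0,0],[0,-1.5,0.2,0,0,0,0]])

```text
time_s: 22.95
position: [0.551, -0.0751, 0.2191]
tool_rot: [[0.17, 0.986, 0.007], [0.986, -0.17, -0.002], [-0.001, 0.007, -1.0]]
ft_force: [1.0, -0.6, 3.0]
grip_width: 0.0001
```

```bash
python3 tinp.py;python3 - <<'E'
from h import *
p,d=vision.get_image("side");cv2.imwrite("pics/sd10.png",cv2.resize(p[60:250,180:360],None,fx=4,fy=3)[:,:,::-1])
E
```

```text
tin X,Y,z 0.0426 0.0295 0.2191 F [ 1.  -0.6  3. ] t 22.95
```

View pics/sd10.png

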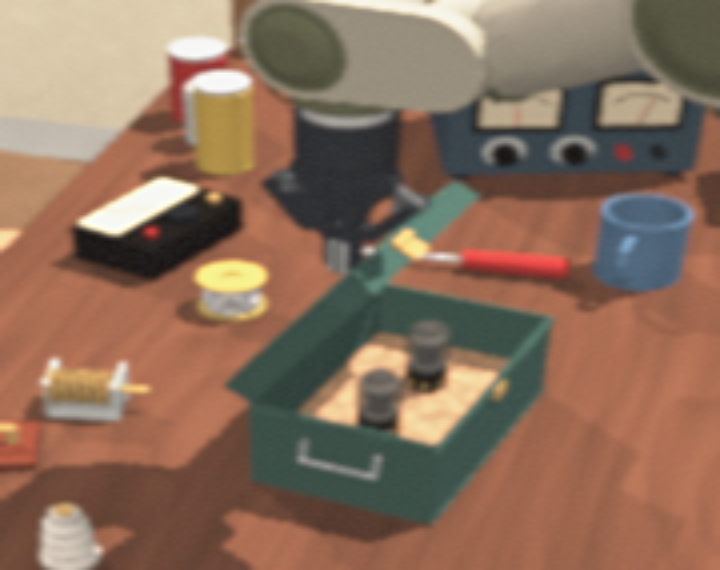

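The lid is swinging over, at about 50° now, with the finger behind it. I follow the arc down.

send_rows(targets=[[0,-0.32,0.16,0,0,0,0],[0,-0.59,0.37,0,0,0,0],[0,-0.81,0.58,0,0,0,0],[0,-1.01,0.85,0,0,0,0],[0,-1.16,1.11,0,0,0,0]])

```text
time_s: 23.62
position: [0.4939, -0.0653, 0.1621]
tool_rot: [[0.17, 0.986, 0.004], [0.986, -0.17, -0.002], [-0.001, 0.004, -1.0]]
ft_force: [-0.2, 0.1, 1.1]
grip_width: -0.0
```

```bash
python3 tinp.py
```

```text
tin X,Y,z -0.0154 0.0295 0.1621 F [-0.2  0.1  1.1] t 23.625
```

send_rows(targets=[[0,-0.08,0.14,0,0,0,0],[0,-0.13,0.27,0,0,0,0],[0,-0.18,0.42,0,0,0,0],[0,-0.22,0.52,0,0,0,0],[0,-0.22,0.58,0,0,0,0]])

```text
time_s: 24.25
position: [0.4821, -0.063, 0.1313]
tool_rot: [[0.169, 0.986, -0.0], [0.986, -0.169, 0.0], [0.0, -0.0, -1.0]]
ft_force: [-7.3, 1.9, 28.6]
grip_width: 0.0001
```

send_rows(targets=[[0,0,0.03,0,0,0,0],[0,0,0.05,0,0,0,0],[0,0,0.05,0,0,0,0]])

```text
time_s: 24.62
position: [0.4821, -0.063, 0.1313]
tool_rot: [[0.169, 0.986, 0.002], [0.986, -0.169, -0.001], [-0.001, 0.002, -1.0]]
ft_force: [-9.8, 1.1, 27.6]
grip_width: 0.0004
```

```bash
python3 tinp.py;python3 - <<'E'
from h import *
p,d=vision.get_image("side");cv2.imwrite("pics/sd11.png",cv2.resize(p[60:250,180:360],None,fx=4,fy=3)[:,:,::-1])
E
```

```text
tin X,Y,z -0.0273 0.0298 0.1313 F [-9.8  1.1 27.6] t 24.625
```

View pics/sd11.png

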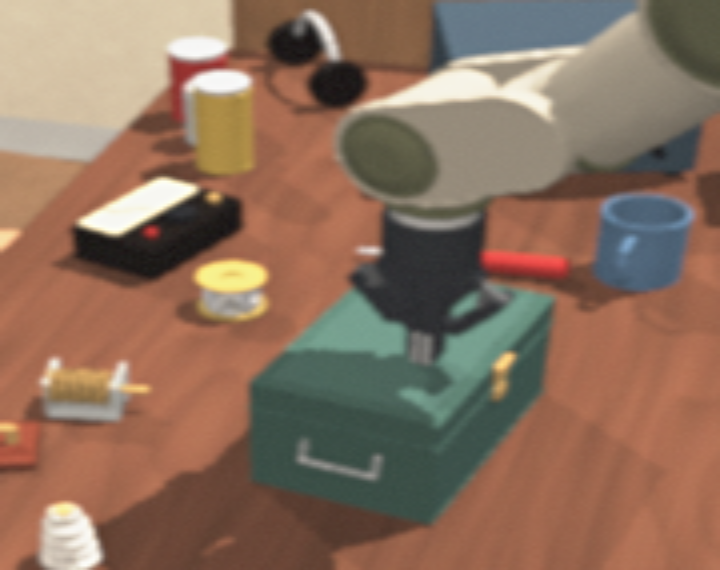

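The lid is down on the rim with a firm stop at z=0.1313; the geometry predicts 0.1315. I retreat and verify.

send_rows(targets=[[0,0,-0.2,0,0,0,0],[0,0,-0.7,0,0,0,0],[0,0,-1.7,0,0,0,0],[0,0,-2.5,0,0,0,0],[0,0,-2.5,0,0,0,0]])

```text
time_s: 25.3
position: [0.4833, -0.0634, 0.2564]
tool_rot: [[0.169, 0.986, 0.006], [0.986, -0.169, -0.002], [-0.001, 0.006, -1.0]]
ft_force: [0.0, 0.2, -0.7]
grip_width: -0.0001
```

```bash
python3 tinp.py
python3 - <<'E'
from h import *
c=np.array([.504,-.097]);th=np.radians(-9.8);ex=np.array([np.cos(th),np.sin(th)]);ey=np.array([-ex[1],ex[0]])
for n in("wrist","scene","side"):
    p,d=vision.get_image(n);W=cloud(n,d);D=W[...,:2]-c;X=D@ex;Y=D@ey;z=W[...,2]
    k=(abs(X)<.07)&(abs(Y)<.11)&(z>.12)&(z<.15)
    print(n,k.sum(),np.polyfit(X[k],z[k],1),np.percentile(z[k],[5,50,95]))
    if n!="wrist":
        cv2.imwrite(f"pics/{n}12.png",p[:,:,::-1])
E
```

```text
tin X,Y,z -0.0262 0.0296 0.2564 F [ 0.   0.2 -0.7] t 25.3
wrist 26685 [-0.00482071  0.1291381 ] [0.12790428 0.12913777 0.130305  ]
scene 2415 [0.00211233 0.13207089] [0.12864619 0.13203862 0.13560568]
side 1931 [-0.00086663  0.13226598] [0.12902914 0.13222384 0.13539854]
```

View pics/scene12.png

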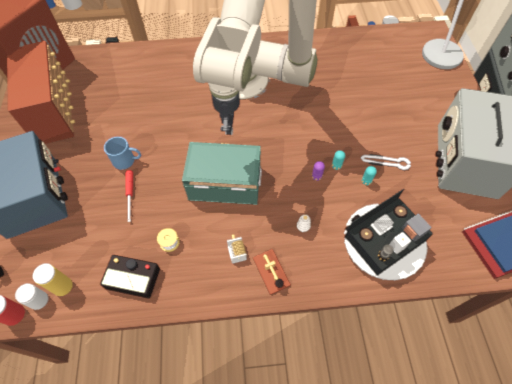

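The lid is level: its slope is below 0.005 rad and its top sits at about 0.131 m. The tin is shut at (222,172), and everything else is where it was. I hand in.

```bash
python3 -c "
from rig import env
print(env.close_job())"
```

```text
the job is handed in; nothing more can be done
None
```

Both smoky valves are standing in the green tin with the lid shut, and I handed the job in at about 25.5 s of the 69 s allowed.

- **Valves:** I lowered each one until I felt the cork. The force rose to about 4 N for the first and 5 N for the second. I eased off to 2–3 N before letting go. The last look inside, before the lid closed, showed both upright and about 93 mm apart.
- **Lid:** I pushed it over from behind and pressed until it stopped firmly at the height the sizes predict. It stayed put when I lifted off, and all three cameras then measured it level to within 0.005 rad.
- **Other things:** The purple and turquoise look-alikes and everything else on the desk looked in their starting places in the last picture; I compared these by eye only.

No check failed. Two small disagreements remain: the cameras differ by about 3 mm on the lid's height, which is about what their calibration allows. The valves could not be seen again once the lid was shut.

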